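# Tip the watch cases into the cleaner tank

### The job

Empty the tray that holds the two watch cases into the steel tank of the bench cleaner: carry the tray level by its upright wooden grip, hook its turned-down front lip over the tank's far rim (the long rim on the side away from the robot), with the tray still level, and then, with the lip staying on that rim as a pivot, swing the grip up until both cases have slid into the tank. Then set the empty tray back down flat on the open bench, right way up, and let go of it.

Things in the scene. Friction and masses are not known exactly. Their poses are not given: they have to be found in the camera images.
- tray_grip (a point): Centre of the upright wooden grip of the tray holding the watch cases (a smaller empty tray stands by). Axes: x from front lip back to grip, z up. Grip board: 10 mm thick (x), 60 wide, top 20 mm above this point, which is 55 mm above the bench at the start. Side and back walls end 23 mm below it. Loose aluminium tray, about 0.2 kg.
- tray_lip (a point): Middle of the bottom edge of the tray's front lip, axes as tray_grip, 135 mm ahead of it and 55 mm lower. The lip is 3 mm thick (x 0 to 3 mm), turned down 12 mm below the underside of the floor, all along the 100 mm wide open front (no front wall). Floor 3 mm thick, x 0 to 130 mm; foot bar under its back end. Smooth: cases slide from 15 to 20 degrees, 45 to 55 empties it.
- tank_rim (a point): Middle of the top of the far long rim of the bench cleaner, a fixed open white box lined with steel. Axes: x out of the tank over this rim, away from the robot; y along the rim; z up. Rim: 10 mm thick (x -5 to 5), 210 long, 100 mm above the bench. Opening: x -155 to -5, y -95 to 95 mm, floor 70 mm below the rim; all four walls alike.
- case_big_center (a point): Centre of the larger watch case, a steel disc 40 mm across and 10 mm thick, about 40 g, lying loose on the tray's floor at the start.
- case_small_center (a point): Centre of the smaller watch case, a brass disc 32 mm across and 9 mm thick, about 40 g, lying loose on the tray's floor at the start.
Things that resemble listed ones, but are neither listed nor needed, are in the scene too. What is shaped like the part that bears tray_grip but pink or purple is not meant.

How it is judged:
By the outcome, as a careful person would: the job done as asked, in the order asked, and still so for the second after the job is handed in, with the robot touching nothing.
It also fails if it takes over 59 s, if anything falls off the work surface, if the arm or the gripper's body presses on something with over 40 N, if the wrist force passes 120 N, or if a joint passes its speed limit or range.

### The arm

A 6-joint arm with a two-finger parallel gripper is mounted at the origin on the work surface. World frame = base frame: x ahead of the robot, y to its left, z up, the work surface at z = 0. Lengths are in m, angles in rad, forces in N, time in s.
With the tool pointing down it reaches from about 0.35 to 0.85 m from the base axis. Payload 8.1 kg.
Tool frame: the origin (TCP) lies midway between the tips of the shut fingers; the grasp point (between the pads) lies 19 mm behind it; z points along the fingers, y is the line along which they close (so a half turn about z gives the same grasp; the last joint's range is limited). The gripper opens to 93 mm and grips with 3 to 60 N. Pads are 15 mm wide; open, the fingers measure 128 mm over their backs; the gripper's body (75 mm by 188 mm) begins 65 mm behind the grasp point.
Start: joints at [1.119, 0.13, 1.488, -0, 1.523, -0.085], TCP at [0.215, 0.56, 0.197] pointing down, gripper open.
Joint ranges: [-2.96, 2.96], [-0.89, 2.26], [0.02, 2.5], [-1.34, 4.48], [0, 2.73], [-2.66, 2.66]. Speed limits (rad/s): [2.39, 2.39, 2.79, 3.14, 3.14, 3.14].

### API

Orientations are given as a unit quaternion [w, x, y, z].
In Python, from workcell import r, cams gives the robot as it stands. The module is installed in compiled form; this text tells all that it offers.
- The arm moves only by the tool move_arm, never from a script. Its argument "motion" is a list of rows, each a list of 7 numbers: the shift along the world's x, y, z in m, then the turn, a rotation vector about the world's x, y, z in rad, then the opening, from 0 (shut) to 1 (fully open). In form: [[tx, ty, tz, rx, ry, rz, jaw], ...]. A call has 1 to 12 rows; each row is the pose to reach, as a shift and turn from the pose commanded when the call began; what a row does not reach only later rows make up. A row lasts 1/8 s, in which the tool goes at most 62.5 mm and 10.7 degrees, less where a joint would pass 70% of its speed; a pose out of reach is approached as far as the arm can. A call with a gripper value outside its range is refused whole. The fingers move at their own pace and stop on an object; "force" is the grip in N (left out, the last holds). Time passes only in rows, so rows that repeat a pose let the fingers close. It gives the time, the measured TCP pose, the force, the opening and the grip force at its end, in the units of the state.
- r.get_state(): the state, without advancing time (a new reading comes with each control period).
- cams.snapshot(name): name is "side" or "top" or "wrist"; returns a dict with "image" (480x640x3 uint8, red, green, blue), "depth" (480x640 float32, m along the optical axis (not along the pixel's ray), 0 where there is no reading), "fov_y" (degrees; the focal length in pixels is half the picture's height over the tangent of half this angle, whatever the lens; pixels are square), "cx", "cy" (the principal point, pixels), "k1" (the pictures are not rectified: a ray, as slopes to the right and down, at radius r is drawn at 1 + k1 r^2 times it, then the intrinsics apply), "extrinsics" (4x4, takes a point from camera to world coordinates). Camera axes: x right, y down, z forward; pixel columns grow to the right and rows downward; lengths in m; the calibration is good to about 2 mm. A picture is of the moment at which its call begins.
- r.hand_in(): hands the job in; it is judged then, once.
The state is a dict: "time": time; "joint_positions": joint angles; "qvel": joint speeds; "tau": joint torques, N m; "ee_pos": TCP position; "orientation": TCP orientation; "ft_force": force on the tool from outside, world axes, zero at the start; "wrist_torque": the same for the moment, N m; "width": finger opening in m; "gripper_force": force on a finger pad.
Only numpy, scipy, OpenCV 4.12 (cv2) and the standard library are available. Lean on these libraries where they do the work, as an engineer would, in place of code of your own. Each camera call takes 0.05 s, during which the arm holds its last target. There are 200 camera calls.

## Working session

There is one attempt and no reset: what is moved stays moved. The work goes in short steps, Python scripts to look and compute and a tool call to move; the robot and the scene stay as the last step left them, time stands still between calls to the robot, and variables do not carry over. Pictures are saved under pics/ and viewed, at most 10 in all, crops included, and the job is handed in when it is done.

Besides the shell and the picture viewer there is one more tool, called after ">>>" by a JSON object that holds its "op" and its "data", one argument or row to a line. move_arm: Moves the arm, as the interface text tells. Its arguments: {"type":"object","properties":{"motion":{"type":"array","items":{"type":"array","items":{"type":"number"}}},"force":{"type":"number"}},"required":["motion"]}

```bash
mkdir -p pics; cat > h.py <<'E'
import numpy as np, cv2
from workcell import r, cams
def snap(n):
    s=cams.snapshot(n); np.savez(f'{n}.npz',**s); return s
def cloud(s):
    f=240/np.tan(np.radians(float(s['fov_y']))/2)
    K=np.array([[f,0,s['cx']],[0,f,s['cy']],[0,0,1]],float)
    g=np.stack(np.meshgrid(np.arange(640.),np.arange(480.)),-1).reshape(-1,1,2)
    u=cv2.undistortPoints(g,K,np.array([float(s['k1']),0,0,0])).reshape(480,640,2)
    d=s['depth']; P=np.dstack([u[...,0]*d,u[...,1]*d,d])
    E=s['extrinsics']; W=P@E[:3,:3].T+E[:3,3]; W[d==0]=np.nan
    return W
E
python3 - <<'E'
from h import *
a=[]
for n in('top','side'):
    s=snap(n); cv2.imwrite(f'pics/{n}0.png',s['image'][...,::-1])
    print(n,s['extrinsics'].round(3).tolist(),s['fov_y'])
print(r.get_state())
E
```

```text
top [[0.058, -0.976, 0.208, 0.361], [-0.998, -0.056, 0.014, -0.013], [-0.002, -0.209, -0.978, 0.844], [0.0, 0.0, 0.0, 1.0]] 49.25271582915556
side [[0.984, -0.097, 0.152, 0.416], [-0.179, -0.626, 0.759, -0.517], [0.022, -0.774, -0.633, 0.5], [0.0, 0.0, 0.0, 1.0]] 56.343614897807505
{'time': 0.1, 'joint_positions': array([ 1.11860725e+00,  1.31103113e-01,  1.48911939e+00,  5.38702468e-05,
        1.52303416e+00, -8.53907691e-02]), 'qvel': array([ 7.64808191e-04, -1.89524702e-04, -3.22263699e-03, -6.59709207e-04,
        8.93784564e-06, -1.52476651e-03]), 'tau': array([ 1.32821286e-03, -5.61343038e+01, -4.93094087e+01,  7.70263933e-02,
        2.92349397e-02, -1.12293637e-05]), 'ee_pos': array([0.21489411, 0.55961834, 0.19560996]), 'orientation': array([-2.46888893e-04,  1.82373991e-01,  9.83228882e-01, -7.94986210e-04]), 'ft_force': array([-0.77434006,  0.22611123,  0.4659973 ]), 'wrist_torque': array([-0.05981713,  0.00757046, -0.01380131]), 'gripper_force': 0.0, 'width': 0.09239241802401002}
```

View pics/top0.png

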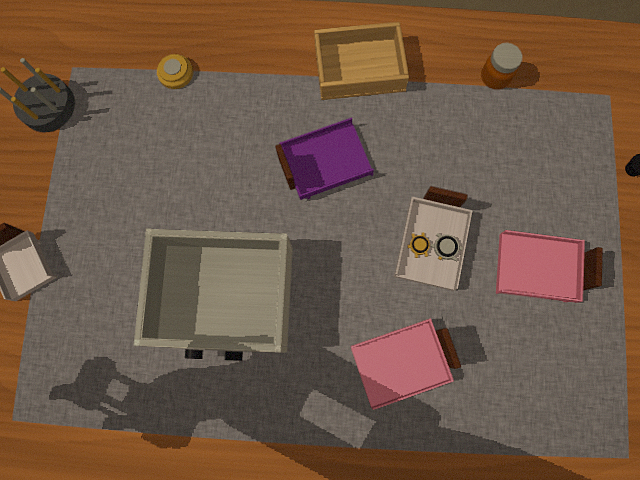

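View pics/side0.png

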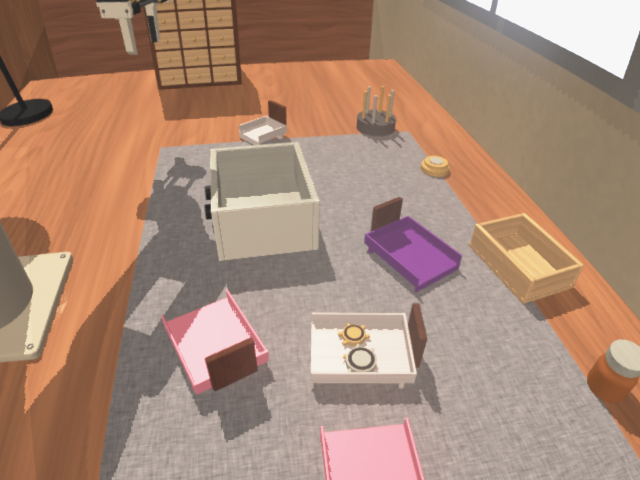

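The top view shows the aluminium tray with the brass case at (420,244) and the steel case at (447,246). Its grip is at (446,196) and its open front faces the robot, near row 283. The tank is at (215,290) with its far rim near row 235, and the empty tray at far left, the pink and purple trays are decoys.

```bash
cat > m.py <<'E'
from h import *
s=dict(np.load('top.npz')); W=cloud(s); im=s['image'].astype(int)
v,u=np.mgrid[:480,:640]
def box(a,b,c,d): return (u>=a)&(u<b)&(v>=c)&(v<d)
def rect(m,n):
    p=W[m][:,:2]; rc=cv2.minAreaRect((p*1000).astype(np.float32)); print(n,m.sum(),'z',np.nanmedian(W[m][:,2]).round(4),'c/size/ang mm',np.round(rc[0],1),np.round(rc[1],1),round(rc[2],1)); print('  corners',cv2.boxPoints(rc).round(0).tolist())
z=W[...,2]
print('bench z',np.nanmedian(z[300:320,560:620]))
rect(box(415,475,175,215)&(z>.062)&(z<.09),'grip top')
rect(box(390,480,195,295)&(z>.012)&(z<.05)&(im.min(-1)>110),'tray')
rect(box(390,480,195,295)&(z>.027)&(z<.04),'tray walls')
rect(box(125,300,220,365)&(z>.09)&(z<.11),'tank rim')
for n,a in(('brass',(408,432,232,257)),('steel',(434,462,232,260))):
    m=box(*a)&(z>.0205)&(z<.04); rect(m,n)
E
python3 m.py
```

```text
bench z 0.0017284492160262732
grip top 351 z 0.0753 c/size/ang mm [ 612.5 -177.8] [60.2 11.4] 79.8
  corners [[602.0, -206.0], [613.0, -208.0], [623.0, -149.0], [612.0, -147.0]]
tray 3413 z 0.0165 c/size/ang mm [ 543.8 -165.7] [100.6 131.3] 79.8
  corners [[470.0, -204.0], [600.0, -227.0], [617.0, -128.0], [488.0, -105.0]]
tray walls 887 z 0.0313 c/size/ang mm [ 547.1 -166.7] [101.8 138.7] 79.9
  corners [[470.0, -205.0], [606.0, -229.0], [624.0, -129.0], [488.0, -105.0]]
tank rim 4315 z 0.1013 c/size/ang mm [440.8 164.3] [171.1 211.1] 1.2
  corners [[353.0, 268.0], [357.0, 57.0], [529.0, 60.0], [524.0, 272.0]]
brass 354 z 0.0255 c/size/ang mm [ 540.1 -144.8] [35.3 41.8] 72.9
  corners [[515.0, -156.0], [555.0, -168.0], [565.0, -134.0], [525.0, -122.0]]
steel 544 z 0.0266 c/size/ang mm [ 537.2 -189.7] [45.1 42.1] 84.0
  corners [[514.0, -210.0], [556.0, -214.0], [560.0, -169.0], [519.0, -165.0]]
```

>>> {"op": "move_arm", "data": {
  "motion": [
    [0.03,-0.055,0,0,0,-0.1,0.6],
    [0.06,-0.11,0,0,0,-0.2,0.6],
    [0.09,-0.165,0,0,0,-0.3,0.5],
    [0.12,-0.22,0,0,0,-0.41,0.5],
    [0.15,-0.275,0,0,0,-0.52,0.5],
    [0.18,-0.33,0,0,0,-0.63,0.5],
    [0.21,-0.385,0,0,0,-0.74,0.5],
    [0.24,-0.44,0,0,0,-0.85,0.5],
    [0.27,-0.495,0,0,0,-0.96,0.5],
    [0.3,-0.55,0,0,0,-1.07,0.5],
    [0.33,-0.605,0,0,0,-1.18,0.5],
    [0.36,-0.66,0,0,0,-1.29,0.5]
  ]
}}

```text
time: 1.6
ee_pos: [0.5748, -0.1003, 0.1961]
orientation: [-0.0, 0.738, 0.675, -0.0]
ft_force: [1.1, 0.5, -0.5]
width: 0.0466
gripper_force: 0.0
```

>>> {"op": "move_arm", "data": {
  "motion": [
    [0.02,-0.04,-0.02,0,0,-0.05,0.5],
    [0.038,-0.078,-0.04,0,0,-0.091,0.5],
    [0.038,-0.078,-0.04,0,0,-0.091,0.5],
    [0.038,-0.078,-0.04,0,0,-0.091,0.5]
  ]
}}

```text
time: 2.1
ee_pos: [0.6119, -0.176, 0.1561]
orientation: [-0.001, 0.767, 0.642, -0.0]
ft_force: [-0.4, -1.0, 0.4]
width: 0.0464
gripper_force: 0.0
```

```bash
cat > st.py <<'E'
from h import *
from scipy.spatial.transform import Rotation as R
def st():
    s=r.get_state(); q=s['orientation']; M=R.from_quat(q[[1,2,3,0]]).as_matrix()
    print('t',round(s['time'],2),'tcp',s['ee_pos'].round(4),'y',M[:,1].round(3),'z',M[:,2].round(3),'F',s['ft_force'].round(1),'T',s['wrist_torque'].round(2),'w',round(s['width'],4),'gf',round(s['gripper_force'],1),'q',s['joint_positions'].round(2))
if __name__=='__main__': st()
E
python3 - <<'E'
from st import *
st(); s=snap('wrist'); cv2.imwrite('pics/w1.png',s['image'][...,::-1]); W=cloud(s); z=W[...,2]
m=(z>.066)&(z<.085)&(abs(W[...,0]-.6125)<.04)&(abs(W[...,1]+.178)<.05)
rc=cv2.minAreaRect((W[m][:,:2]*1000).astype(np.float32));print(m.sum(),rc,np.median(z[m]))
E
```

```text
t 2.1 tcp [ 0.6119 -0.176   0.1561] y [ 0.984 -0.176 -0.001] z [-0.001  0.001 -1.   ] F [-0.4 -1.   0.4] T [-0.08  0.07 -0.  ] w 0.0464 gf 0.0 q [-0.36  0.25  1.43  0.    1.47 -0.18]
983 ((611.8121337890625, -179.00057983398438), (60.16849899291992, 9.463536262512207), 80.14806365966797) 0.07408666272759484
```

View pics/w1.png

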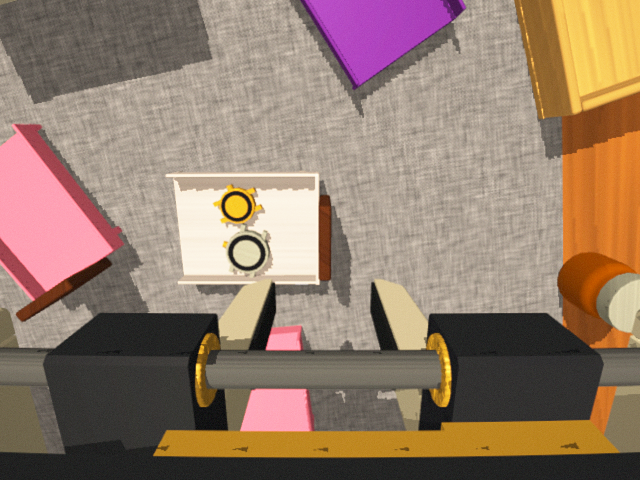

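The wrist view shows the tray from above, with its grip at (325,237) between the finger directions. The measured grip position agrees with the first to about 1 mm.

>>> {"op": "move_arm", "data": {
  "motion": [
    [0,-0.002,-0.04,0,0,0,0.5],
    [0,-0.002,-0.08,0,0,0,0.5],
    [0,-0.002,-0.105,0,0,0,0.5],
    [0,-0.002,-0.116,0,0,0,0.5],
    [0,-0.002,-0.116,0,0,0,0.5],
    [0,-0.002,-0.116,0,0,0,0],
    [0,-0.002,-0.116,0,0,0,0],
    [0,-0.002,-0.116,0,0,0,0],
    [0,-0.002,-0.116,0,0,0,0],
    [0,-0.002,-0.116,0,0,0,0]
  ],
  "force": 40
}}

```text
time: 3.4
ee_pos: [0.6125, -0.1784, 0.0408]
orientation: [0.0, 0.767, 0.642, 0.0]
ft_force: [-0.2, -0.4, 2.3]
width: 0.0096
gripper_force: 40.0
```

```bash
python3 st.py
```

```text
t 3.4 tcp [ 0.6125 -0.1784  0.0408] y [ 0.984 -0.176  0.   ] z [ 0. -0. -1.] F [-0.2 -0.4  2.3] T [-0.11  0.13  0.04] w 0.0096 gf 40.0 q [-0.36  0.35  1.53 -0.    1.27 -0.19]
```

>>> {"op": "move_arm", "data": {
  "motion": [
    [0,0,0.008,0,0,0,0],
    [0,0,0.024,0,0,0,0],
    [0,0,0.048,0,0,0,0],
    [0,0,0.072,0,0,0,0],
    [0,0,0.096,0,0,0,0],
    [0,0,0.12,0,0,0,0],
    [0,0,0.134,0,0,0,0],
    [0,0,0.14,0,0,0,0],
    [0,0,0.14,0,0,0,0]
  ]
}}

```text
time: 4.53
ee_pos: [0.6123, -0.1783, 0.1805]
orientation: [-0.0, 0.767, 0.642, -0.0]
ft_force: [0.1, -0.0, -3.6]
width: 0.0095
gripper_force: 40.0
```

>>> {"op": "move_arm", "data": {
  "motion": [
    [0.0005,0.006,0,0,0,0.003,0],
    [0.002,0.02,0,0,0,0.011,0],
    [0.004,0.042,0,0,0,0.024,0],
    [0.006,0.066,0,0,0,0.037,0],
    [0.009,0.09,0,0,0,0.051,0],
    [0.011,0.114,0,0,0,0.065,0],
    [0.013,0.138,0,0,0,0.078,0],
    [0.016,0.162,0,0,0,0.092,0],
    [0.018,0.186,0,0,0,0.106,0],
    [0.02,0.21,0,0,0,0.119,0],
    [0.022,0.228,0,0,0,0.13,0],
    [0.0225,0.235,0,0,0,0.135,0]
  ]
}}

```text
time: 6.02
ee_pos: [0.6346, 0.0585, 0.1804]
orientation: [-0.0, 0.721, 0.693, -0.0]
ft_force: [-0.2, 0.6, -3.2]
width: 0.0093
gripper_force: 40.0
```

>>> {"op": "move_arm", "data": {
  "motion": [
    [0.002,0.012,0,0,0,0.006,0],
    [0.005,0.032,0,0,0,0.016,0],
    [0.009,0.056,0,0,0,0.03,0],
    [0.012,0.078,0,0,0,0.044,0],
    [0.014,0.096,0,0,0,0.054,0],
    [0.016,0.108,0,0,0,0.06,0],
    [0.017,0.112,0,0,0,0.062,0],
    [0.017,0.112,0,0,0,0.062,0]
  ]
}}

```text
time: 7.02
ee_pos: [0.6518, 0.1686, 0.1804]
orientation: [0.0, 0.7, 0.714, -0.0]
ft_force: [-0.3, -0.1, -2.2]
width: 0.0096
gripper_force: 40.0
```

```bash
python3 - <<'E'
from st import *
st()
for n in('top','side'):
    s=snap(n); cv2.imwrite(f'pics/{n}2.png',s['image'][...,::-1])
    W=cloud(s); z=W[...,2]
    # tray frame expected
    m=(z>.135)&(z<.149)&(W[...,0]>.47)&(W[...,0]<.635)&(abs(W[...,1]-.167)<.08)
    P=W[m]; A=np.c_[P[:,:2]-[.58,.167],np.ones(len(P))]; 
    w=np.ones(len(P),bool)
    for _ in range(4):
        c=np.linalg.lstsq(A[w],P[w,2],rcond=None)[0]; w=abs(A@c-P[:,2])<.0025
    print(n,'floor plane slopes/z',c.round(4),w.sum())
    m=(z>.132)&(z<.17)&(W[...,0]>.45)&(W[...,0]<.64)&(abs(W[...,1]-.167)<.1)
    rc=cv2.minAreaRect((W[m][:,:2]*1000).astype(np.float32));print(rc,cv2.boxPoints(rc).round().tolist())
E
```

```text
t 7.03 tcp [0.6518 0.1686 0.1804] y [ 1.    0.02 -0.  ] z [-0. -0. -1.] F [-0.3 -0.1 -2.2] T [-0.07 -0.12 -0.03] w 0.0096 gf 40.0 q [ 0.18  0.34  1.28 -0.    1.53  0.16]
top floor plane slopes/z [0.0141 0.0018 0.1453] 55
((578.1350708007812, 165.18331909179688), (123.48661804199219, 98.14287567138672), 1.1969962120056152) [[515.0, 213.0], [517.0, 115.0], [641.0, 117.0], [639.0, 216.0]]
side floor plane slopes/z [0.0044 0.0025 0.1445] 49
((578.4367065429688, 165.36309814453125), (124.6526870727539, 104.74271392822266), 1.0909115076065063) [[515.0, 217.0], [517.0, 112.0], [642.0, 114.0], [640.0, 219.0]]
```

View pics/side2.png

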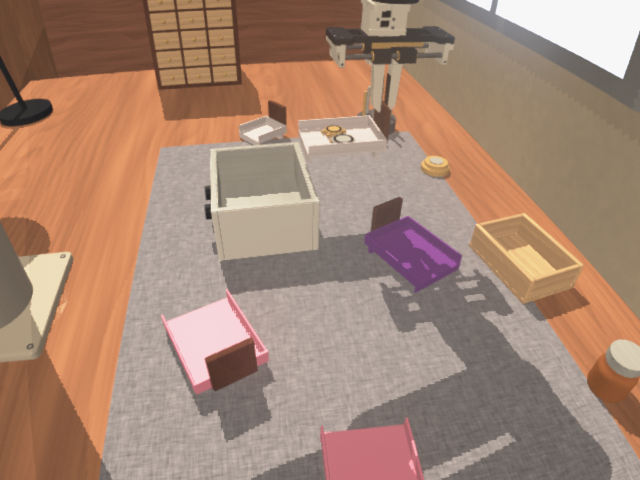

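The side view shows the tray held level beyond the tank, with both cases still on it near (335,130). I'll recheck the floor level and the far rim's edges from stored data.

```bash
cp top.npz top2.npz; python3 - <<'E'
from h import *
for n in('top','side'):
    W=cloud(dict(np.load(n+'.npz'))); z=W[...,2]
    m=(z>.149)&(z<.158)&(W[...,0]>.52)&(W[...,0]<.63)&(abs(W[...,1]-.167)<.045)
    P=W[m];A=np.c_[P[:,:2]-[.58,.167],np.ones(len(P))];w=np.ones(len(P),bool)
    for _ in range(5):
        c=np.linalg.lstsq(A[w],P[w,2],rcond=None)[0]; w=abs(A@c-P[:,2])<.002
    print(n,c.round(4),w.sum())
    m=(z>.095)&(z<.106)&(abs(W[...,1]-.166)<.08)
    x=W[m]; t=(x[:,0]-.4408)+.021*(x[:,1]-.1643)
    print('far', np.percentile(t[t>.06],[1,5,50,95,99]).round(4) if (t>.06).any() else '', 'near',np.percentile(t[t<-.06],[1,5,50,95,99]).round(4))
E
```

```text
top [ 0.0065 -0.0005  0.1554] 2383
far [0.0735 0.0739 0.0787 0.0841 0.085 ] near [-0.0852 -0.0842 -0.0792 -0.0741 -0.0734]
side [ 0.0033 -0.0149  0.1543] 626
far [0.0733 0.0736 0.0808 0.8028 0.8037] near [-0.0849 -0.0845 -0.0788 -0.0739 -0.0735]
```

>>> {"op": "move_arm", "data": {
  "motion": [
    [-0.003,0,0,0,0,0,0],
    [-0.0065,0,-0.006,0,0,0,0],
    [-0.0065,0,-0.016,0,0,0,0],
    [-0.0065,0,-0.028,0,0,0,0],
    [-0.0065,0,-0.039,0,0,0,0],
    [-0.0065,0,-0.046,0,0,0,0],
    [-0.0065,0,-0.05,0,0,0,0],
    [-0.0065,0,-0.05,0,0,0,0]
  ]
}}

```text
time: 8.12
ee_pos: [0.6452, 0.1687, 0.1303]
orientation: [-0.0, 0.7, 0.714, -0.0]
ft_force: [0.4, 0.4, -2.5]
width: 0.0094
gripper_force: 40.0
```

```bash
python3 - <<'E'
from st import *
st(); s=snap('side'); cv2.imwrite('pics/s3.png',cv2.resize(s['image'][90:260,180:460,::-1],None,fx=2.8,fy=2.8))
E
```

```text
t 8.12 tcp [0.6452 0.1687 0.1303] y [ 1.    0.02 -0.  ] z [-0. -0. -1.] F [ 0.4  0.4 -2.5] T [-0.08 -0.02 -0.01] w 0.0094 gf 40.0 q [0.18 0.35 1.36 0.   1.44 0.16]
```

View pics/s3.png

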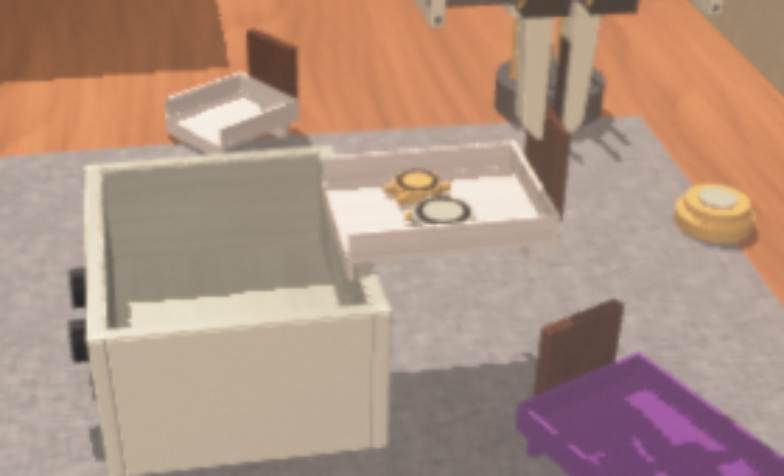

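The crop shows the lip inside the far rim near (340,260), with the floor reaching out over the rim, the tray level and both cases on it. Next I'll seat the floor on the rim.

>>> {"op": "move_arm", "data": {
  "motion": [
    [0,0,-0.001,0,0,0,0],
    [0,0,-0.002,0,0,0,0],
    [0,0,-0.002,0,0,0,0]
  ]
}}

```text
time: 8.55
ee_pos: [0.6456, 0.1687, 0.1289]
orientation: [0.0, 0.7, 0.714, 0.0]
ft_force: [-0.0, -0.2, -1.7]
width: 0.0094
gripper_force: 40.0
```

>>> {"op": "move_arm", "data": {
  "motion": [
    [0.001,0,0,0,0,0,0],
    [0.002,0,0,0,0,0,0],
    [0.002,0,0,0,0,0,0]
  ]
}}

```text
time: 8.93
ee_pos: [0.6474, 0.1686, 0.1285]
orientation: [0.0, 0.7, 0.714, -0.0]
ft_force: [-0.5, -0.5, -0.8]
width: 0.0094
gripper_force: 40.0
```

```bash
python3 st.py
```

```text
t 8.93 tcp [0.6474 0.1686 0.1285] y [ 1.    0.02 -0.  ] z [-0. -0. -1.] F [-0.5 -0.5 -0.8] T [-0.08  0.14 -0.08] w 0.0094 gf 40.0 q [ 0.18  0.35  1.36 -0.    1.43  0.16]
```

```bash
python3 -c "
import numpy as np
for t in range(2,57,2):
    a=np.radians(t);d=.5*.012*(1/np.cos(a)-1)
    dx=.132*np.cos(a)-.041*np.sin(a)-.132; dz=.132*np.sin(a)+.041*np.cos(a)-.041-d
    print(t,round(dx,4),round(.021*dx,4),round(dz,4),'rot',round(.021*a,4),round(-a,4))
"
```

```text
2 -0.0015 -0.0 0.0046 rot 0.0007 -0.0349
4 -0.0032 -0.0001 0.0091 rot 0.0015 -0.0698
6 -0.005 -0.0001 0.0135 rot 0.0022 -0.1047
8 -0.007 -0.0001 0.0179 rot 0.0029 -0.1396
10 -0.0091 -0.0002 0.0222 rot 0.0037 -0.1745
12 -0.0114 -0.0002 0.0264 rot 0.0044 -0.2094
14 -0.0138 -0.0003 0.0305 rot 0.0051 -0.2443
16 -0.0164 -0.0003 0.0346 rot 0.0059 -0.2793
18 -0.0191 -0.0004 0.0385 rot 0.0066 -0.3142
20 -0.022 -0.0005 0.0423 rot 0.0073 -0.3491
22 -0.025 -0.0005 0.046 rot 0.0081 -0.384
24 -0.0281 -0.0006 0.0496 rot 0.0088 -0.4189
26 -0.0313 -0.0007 0.053 rot 0.0095 -0.4538
28 -0.0347 -0.0007 0.0564 rot 0.0103 -0.4887
30 -0.0382 -0.0008 0.0596 rot 0.011 -0.5236
32 -0.0418 -0.0009 0.0626 rot 0.0117 -0.5585
34 -0.0455 -0.001 0.0656 rot 0.0125 -0.5934
36 -0.0493 -0.001 0.0683 rot 0.0132 -0.6283
38 -0.0532 -0.0011 0.071 rot 0.0139 -0.6632
40 -0.0572 -0.0012 0.0734 rot 0.0147 -0.6981
42 -0.0613 -0.0013 0.0757 rot 0.0154 -0.733
44 -0.0655 -0.0014 0.0778 rot 0.0161 -0.7679
46 -0.0698 -0.0015 0.0798 rot 0.0169 -0.8029
48 -0.0741 -0.0016 0.0816 rot 0.0176 -0.8378
50 -0.0786 -0.0016 0.0831 rot 0.0183 -0.8727
52 -0.083 -0.0017 0.0845 rot 0.0191 -0.9076
54 -0.0876 -0.0018 0.0857 rot 0.0198 -0.9425
56 -0.0922 -0.0019 0.0866 rot 0.0205 -0.9774
```

>>> {"op": "move_arm", "data": {
  "motion": [
    [-0.0015,0,0.0046,0.0007,-0.0349,0,0],
    [-0.0032,-0.0001,0.0091,0.0015,-0.0698,0,0],
    [-0.005,-0.0001,0.0135,0.0022,-0.1047,0,0],
    [-0.007,-0.0001,0.0179,0.0029,-0.1396,0,0],
    [-0.0091,-0.0002,0.0222,0.0037,-0.1745,0,0],
    [-0.0114,-0.0002,0.0264,0.0044,-0.2094,0,0],
    [-0.0138,-0.0003,0.0305,0.0051,-0.2443,0,0],
    [-0.0164,-0.0003,0.0346,0.0059,-0.2793,0,0],
    [-0.0191,-0.0004,0.0385,0.0066,-0.3142,0,0],
    [-0.022,-0.0005,0.0423,0.0073,-0.3491,0,0],
    [-0.022,-0.0005,0.0423,0.0073,-0.3491,0,0],
    [-0.022,-0.0005,0.0423,0.0073,-0.3491,0,0]
  ]
}}

```text
time: 10.42
ee_pos: [0.6253, 0.1681, 0.1708]
orientation: [0.121, 0.689, 0.703, 0.124]
ft_force: [0.4, -0.6, -2.6]
width: 0.0098
gripper_force: 40.0
```

```bash
python3 - <<'E'
from st import *
st(); s=snap('side'); cv2.imwrite('pics/s4.png',cv2.resize(s['image'][90:260,180:460,::-1],None,fx=2.8,fy=2.8))
E
```

```text
t 10.43 tcp [0.6253 0.1681 0.1708] y [0.94  0.019 0.341] z [ 0.341  0.007 -0.94 ] F [ 0.4 -0.6 -2.6] T [-0.07  0.36 -0.03] w 0.0098 gf 40.0 q [ 0.23 -0.07  1.78 -0.08  1.09  0.23]
```

View pics/s4.png

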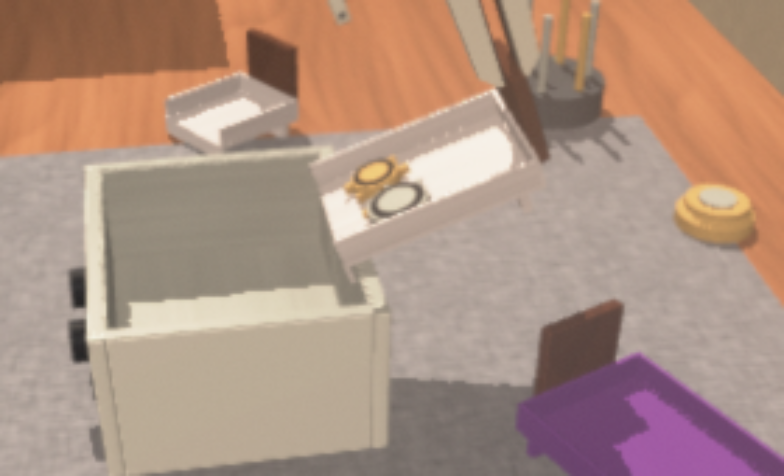

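The crop shows the tray tilted 20 degrees with its lip on the rim, and both cases sliding toward the front. I'll continue to 50 degrees.

>>> {"op": "move_arm", "data": {
  "motion": [
    [-0.0061,-0.0001,0.0073,0.0015,-0.0698,0,0],
    [-0.0127,-0.0002,0.0141,0.0029,-0.1396,0,0],
    [-0.0198,-0.0004,0.0203,0.0044,-0.2094,0,0],
    [-0.0273,-0.0005,0.026,0.0059,-0.2793,0,0],
    [-0.0352,-0.0007,0.0311,0.0074,-0.3491,0,0],
    [-0.0435,-0.0009,0.0355,0.0088,-0.4189,0,0],
    [-0.0521,-0.0011,0.0393,0.0103,-0.4887,0,0],
    [-0.0566,-0.0011,0.0408,0.011,-0.5236,0,0],
    [-0.0566,-0.0011,0.0408,0.011,-0.5236,0,0],
    [-0.0566,-0.0011,0.0408,0.011,-0.5236,0,0],
    [-0.0566,-0.0011,0.0408,0.011,-0.5236,0,0],
    [-0.0566,-0.0011,0.0408,0.011,-0.5236,0,0]
  ]
}}

```text
time: 11.98
ee_pos: [0.569, 0.1669, 0.2118]
orientation: [0.296, 0.635, 0.647, 0.302]
ft_force: [-0.2, -0.8, -2.4]
width: 0.0095
gripper_force: 40.0
```

```bash
python3 - <<'E'
from st import *
st(); a=snap('side')['image'][90:270,150:450]; b=snap('top')['image'][200:380,100:400]
cv2.imwrite('pics/s5.png',cv2.resize(np.vstack([a,b])[...,::-1],None,fx=1.65,fy=1.65))
E
```

```text
t 11.97 tcp [0.569  0.1669 0.2118] y [0.643 0.012 0.766] z [ 0.766  0.016 -0.643] F [-0.2 -0.8 -2.4] T [-0.11  0.71 -0.  ] w 0.0095 gf 40.0 q [ 0.38 -0.7   2.4  -0.46  0.65  0.61]
```

View pics/s5.png

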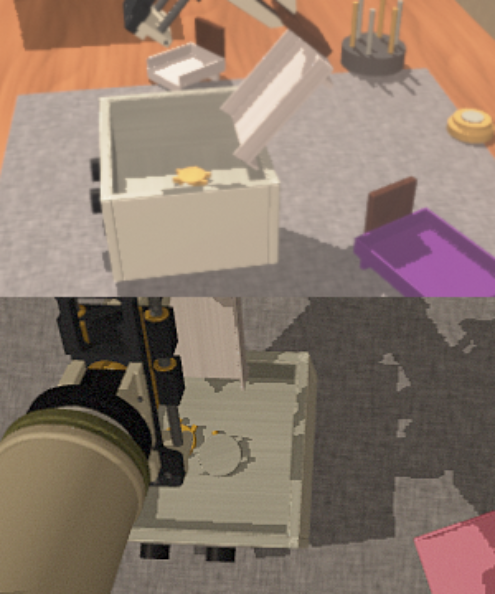

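The composite shows the tray at 50 degrees and empty, with the brass and steel cases both on the tank floor (lower half, near (190,435) and (220,455)). I'll swing it back level the same way, then lift.

>>> {"op": "move_arm", "data": {
  "motion": [
    [0.0088,0.0001,-0.0028,-0.0015,0.0698,0,0],
    [0.0214,0.0004,-0.009,-0.0037,0.1745,0,0],
    [0.0331,0.0006,-0.0165,-0.0059,0.2793,0,0],
    [0.0439,0.0009,-0.0257,-0.0081,0.3839,0,0],
    [0.0536,0.0011,-0.036,-0.0103,0.4887,0,0],
    [0.0622,0.0013,-0.0473,-0.0125,0.5934,0,0],
    [0.0695,0.0014,-0.0596,-0.0147,0.6982,0,0],
    [0.0754,0.0015,-0.0725,-0.0169,0.8029,0,0],
    [0.078,0.0016,-0.081,-0.0183,0.8727,0,0],
    [0.0775,0.0016,-0.081,-0.0183,0.8727,0,0],
    [0.0775,0.0016,-0.075,-0.0183,0.8727,0,0],
    [0.0775,0.0016,-0.055,-0.0183,0.8727,0,0]
  ]
}}

```text
time: 13.58
ee_pos: [0.6452, 0.1687, 0.1572]
orientation: [-0.0, 0.7, 0.714, -0.0]
ft_force: [-0.0, 0.2, -1.5]
width: 0.0093
gripper_force: 40.0
```

>>> {"op": "move_arm", "data": {
  "motion": [
    [0,0,0.02,0,0,0,0],
    [0,0,0.03,0,0,0,0],
    [-0.002,-0.02,0.03,0,0,-0.01,0],
    [-0.004,-0.06,0.03,0,0,-0.03,0],
    [-0.007,-0.1,0.03,0,0,-0.05,0],
    [-0.011,-0.14,0.03,0,0,-0.08,0],
    [-0.015,-0.18,0.03,0,0,-0.1,0],
    [-0.019,-0.22,0.03,0,0,-0.125,0],
    [-0.023,-0.26,0.03,0,0,-0.15,0],
    [-0.027,-0.3,0.03,0,0,-0.175,0],
    [-0.032,-0.335,0.03,0,0,-0.197,0],
    [-0.034,-0.347,0.03,0,0,-0.197,0]
  ]
}}

```text
time: 15.08
ee_pos: [0.6107, -0.1813, 0.1857]
orientation: [-0.0, 0.768, 0.641, -0.001]
ft_force: [-0.2, 0.9, -1.4]
width: 0.0095
gripper_force: 40.0
```

```bash
python3 st.py
```

```text
t 15.07 tcp [ 0.6107 -0.1813  0.1857] y [ 0.984 -0.179 -0.001] z [-0.001 -0.    -1.   ] F [-0.2  0.9 -1.4] T [-0.03 -0.06 -0.03] w 0.0095 gf 40.0 q [-0.37  0.24  1.39 -0.    1.52 -0.19]
```

>>> {"op": "move_arm", "data": {
  "motion": [
    [0,0.002,-0.03,0,0,0,0],
    [0,0.002,-0.06,0,0,0,0],
    [0,0.002,-0.09,0,0,0,0],
    [0,0.002,-0.115,0,0,0,0],
    [0,0.002,-0.13,0,0,0,0],
    [0,0.002,-0.138,0,0,0,0],
    [0,0.002,-0.142,0,0,0,0],
    [0,0.002,-0.1445,0,0,0,0],
    [0,0.002,-0.1445,0,0,0,0]
  ]
}}

```text
time: 16.2
ee_pos: [0.6126, -0.1764, 0.0427]
orientation: [0.0, 0.767, 0.642, 0.0]
ft_force: [-0.0, 0.1, -2.4]
width: 0.0097
gripper_force: 40.0
```

>>> {"op": "move_arm", "data": {
  "motion": [
    [0,0,-0.001,0,0,0,0],
    [0,0,-0.0018,0,0,0,0],
    [0,0,-0.0018,0,0,0,0]
  ]
}}

```text
time: 16.58
ee_pos: [0.6125, -0.1764, 0.0408]
orientation: [0.0, 0.767, 0.642, 0.0]
ft_force: [-0.6, 0.4, 1.5]
width: 0.0094
gripper_force: 40.0
```

Touching down. Now I'll release and retreat.

>>> {"op": "move_arm", "data": {
  "motion": [
    [0,0,0,0,0,0,0.25],
    [0,0,0,0,0,0,0.4],
    [0,0,0,0,0,0,0.5],
    [0,0,0,0,0,0,0.5],
    [0,0,0.03,0,0,0,0.5],
    [0,0,0.07,0,0,0,0.5],
    [0,0,0.11,0,0,0,0.5],
    [0,0,0.15,0,0,0,0.5],
    [0,0,0.17,0,0,0,0.5],
    [0,0,0.17,0,0,0,0.5],
    [0,0,0.17,0,0,0,0.5]
  ]
}}

```text
time: 17.95
ee_pos: [0.6113, -0.176, 0.208]
orientation: [-0.001, 0.767, 0.642, -0.001]
ft_force: [0.1, 0.2, 0.1]
width: 0.0463
gripper_force: 0.0
```

```bash
python3 - <<'E'
from st import *
st(); a=snap('side')['image']; b=snap('top')['image']
cv2.imwrite('pics/s6.png',cv2.resize(np.hstack([a,b])[...,::-1],(800,300),interpolation=cv2.INTER_AREA))
E
```

```text
t 17.95 tcp [ 0.6113 -0.176   0.208 ] y [ 0.984 -0.176 -0.003] z [-0.003  0.001 -1.   ] F [0.1 0.2 0.1] T [-0.03  0.02  0.01] w 0.0463 gf 0.0 q [-0.36  0.23  1.36 -0.    1.56 -0.18]
```

View pics/s6.png

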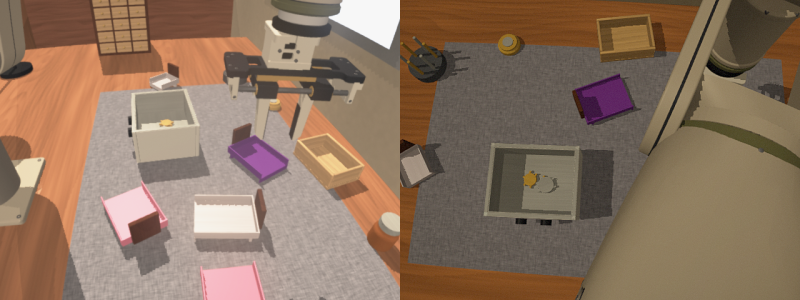

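The views show the empty tray flat on the bench (side, (225,215)), both cases in the tank (top, (530,180) and (548,184)), and the gripper clear.

```bash
python3 -c "
from workcell import r
print(r.hand_in())"
```

```text
the job is handed in; nothing more can be done
None
```

The job is done and handed in at about 18 s: both watch cases are in the tank, the empty tray is flat and right way up on the bench, and the gripper has let go and is clear.

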